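# Finish the gem tin tray

### The job

The stock tray on the jeweller's bench has its far row full of round gem tins and its near row empty. Pick out the three loose tins of that same size from among the other containers and stand one, lid up, on the centre of each empty felt pad, so that they make a neat row; keep the tins upright all the way, as there are stones in them. Any tin may go on any of the three pads.

Things in the scene. Friction and masses are not known exactly. Their poses are not given: they have to be found in the camera images.
- tray: wooden tray, 202 x 272 mm, fixed to the bench. Origin: centre of its underside, on the bench top; x points away from the robot, y along its length. Floor 6 mm above the bench, rim 4 mm higher. Round grey felt pads, 52 mm across, flush with the floor, mark two rows of three: near row (empty) at x = -40 mm, far row (a tin on each) at x = +40 mm; y = -78, 0, +78 mm.
- tin_a_center (a point): round lidded aluminium tin, window in its lid, 42 mm in diameter, 28 mm tall, about 60 g, standing upright on the bench among look-alikes (a tin 26 mm across, a flat one 58 mm across, a square one, a tall glass jar 62 mm high). The point is its centre, 14 mm above its underside; its z axis points up.
- tin_b_center (a point): round lidded aluminium tin, window in its lid, 42 mm in diameter, 28 mm tall, about 60 g, standing upright on the bench among look-alikes (a tin 26 mm across, a flat one 58 mm across, a square one, a tall glass jar 62 mm high). The point is its centre, 14 mm above its underside; its z axis points up.
- tin_c_center (a point): round lidded aluminium tin, window in its lid, 42 mm in diameter, 28 mm tall, about 60 g, standing upright on the bench among look-alikes (a tin 26 mm across, a flat one 58 mm across, a square one, a tall glass jar 62 mm high). The point is its centre, 14 mm above its underside; its z axis points up.
Not all that is in view belongs to the job. Leave any green or purple look-alike of the part that bears tin_b_center alone. Leave any turquoise look-alike of the part that bears tin_a_center alone.

How it is judged:
By the outcome, as a careful person would: the job done as asked, in the order asked, and still so for the second after the job is handed in, with the robot touching nothing.
It also fails if it takes over 59 s, if anything falls off the work surface, if the arm or the gripper's body presses on something with over 40 N, if the wrist force passes 120 N, or if a joint passes its speed limit or range.

### The arm

A 7-joint arm with a two-finger parallel gripper is mounted at the origin on the work surface. World frame = base frame: x ahead of the robot, y to its left, z up, the work surface at z = 0. Lengths are in mm, angles in rad, forces in N, time in s.
With the tool pointing down it reaches from about 350 to 900 mm from the base axis. Payload 8.1 kg.
Tool frame: the origin (TCP) lies at the very end of the fingers, on their centre line; the grasp point (between the pads) lies 19 mm behind it; z points along the fingers, y is the line along which they close (so a half turn about z gives the same grasp; the last joint's range is limited). The gripper opens to 85 mm and grips with 20 to 120 N. Pads are 22 mm wide; open, the fingers measure 114 mm over their backs; the gripper's body (76 mm by 85 mm) begins 54 mm behind the grasp point. The pads swing forward as they close: fully open they stand 13 mm farther back than shut.
Start: joints at [-1.272, 0.434, 0.025, 1.573, -0.012, 1.134, -0.075], TCP at [244.45, 575.227, 231.323] pointing down, gripper open.
Joint ranges: [-2.62, 2.62], [-0.44, 2.09], [-1.27, 1.32], [0.08, 2.57], [-1.32, 4.46], [0.12, 2], [-2.74, 2.74]. Speed limits (rad/s): [2.22, 2.22, 3.01, 3.01, 3.14, 3.14, 3.14].

### API

Orientations are given as a unit quaternion [w, x, y, z].
In Python, from plant import ctrl, snapshot gives the robot as it stands.
- The arm moves only by the shell command python3 -m handwheel 'ROWS' [OPENING]. ROWS is a JSON object of lists of equal length, an entry for each row: "offset": the shift along the tool's x, y, z in cm, a list of three; "roll": the turn about the tool's z in rad. In form: {"offset": [[tx, ty, tz], ...], "roll": [roll, ...]}. A call has 1 to 12 rows; each row shifts and turns the commanded pose from where the row before left it, along the tool's axes as they then stand; what a row does not reach is not made up. A row lasts 1/10 s, in which the tool goes at most 50 mm and 8.59 degrees, less where a joint would pass 70% of its speed; a pose out of reach is approached as far as the arm can. A call is refused whole if a number of a shift passes 5 or a number of a turn 0.15, either way. A call with a gripper value outside its range is refused whole. OPENING is the opening in per cent of the stroke, from 0 (shut) to 100 (fully open), set as the call begins (- or left out, the last holds). The fingers move at their own pace and stop on an object; the grip force is fixed at half the most. Time passes only in rows, so rows that do not move let the fingers close. It gives the time, the measured TCP pose, the force, the opening and the grip force at its end, in the units of the state.
- ctrl.get_obs(): the state, without advancing time (a new reading comes with each control period).
- snapshot(name): name is "scene" or "top" or "wrist"; returns a dict with "pixels" (400x640x3 uint8, blue, green, red), "intrinsics" (3x3 intrinsics, pixels), "camera_from_world" (4x4, takes a point from world to camera coordinates); the wrist camera has in their place "T_tool_cam" (4x4, takes a point from camera to tool coordinates, whose origin is the TCP and whose axes are the flange's). Camera axes: x right, y down, z forward; pixel columns grow to the right and rows downward; lengths in mm; the calibration is good to about 2 mm. A picture is of the moment at which its call begins: read the wrist's pose just before it. There is no depth.
- ctrl.finish_job(): hands the job in; it is judged then, once.
The state is a dict: "time": time; "joint_pos": joint angles; "qvel": joint speeds; "effort": joint torques, N m; "ee_pos": TCP position; "orientation": TCP orientation; "ft_force": force on the tool from outside, world axes, zero at the start; "moment": the same for the moment, N m; "grip_width": opening from 0.0 (shut) to 1.0 (fully open); "gripper_force": force on a finger pad.
Only numpy, scipy, OpenCV 4.12 (cv2) and the standard library are available. Lean on these libraries where they do the work, as an engineer would, in place of code of your own. Each camera call takes 0.05 s, during which the arm holds its last target. There are 200 camera calls.

## Working session

There is one attempt and no reset: what is moved stays moved. The work goes in short steps, Python scripts to look and compute and a shell command to move; the robot and the scene stay as the last step left them, time stands still between calls to the robot, and variables do not carry over. Pictures are saved under pics/ and viewed, at most 10 in all, crops included, and the job is handed in when it is done.

```bash
mkdir -p pics; python3 - <<'E'
from plant import ctrl, snapshot
import cv2,numpy as np,pickle
o=ctrl.get_obs();print(o['time'],o['ee_pos'],o['orientation'],o['grip_width'])
d={}
for n in("scene","top"):
    s=snapshot(n);d[n]=s;cv2.imwrite(f"pics/{n}0.png",s["pixels"])
    print(n,s["intrinsics"],np.round(s["camera_from_world"],3))
pickle.dump(d,open("s0.pkl","wb"))
E
```

```text
0.0 [244.30021118 574.74249695 230.53080596] [-7.87862613e-05  1.99585255e-01  9.79880164e-01 -7.63899029e-04] 0.9956301221208138
scene [[397.80760648   0.         315.90682907]
 [  0.         397.80760648 197.40990956]
 [  0.           0.           1.        ]] [[-2.78000e-01  9.60000e-01 -1.50000e-02  1.99614e+02]
 [ 5.64000e-01  1.51000e-01 -8.12000e-01 -2.21035e+02]
 [-7.78000e-01 -2.34000e-01 -5.83000e-01  1.24143e+03]
 [ 0.00000e+00  0.00000e+00  0.00000e+00  1.00000e+00]]
top [[422.33037415   0.         313.89828313]
 [  0.         422.33037415 194.1099372 ]
 [  0.           0.           1.        ]] [[-1.00000e-02 -1.00000e+00 -1.90000e-02 -5.49150e+01]
 [-9.93000e-01  1.20000e-02 -1.15000e-01  4.86080e+02]
 [ 1.15000e-01  1.80000e-02 -9.93000e-01  8.12348e+02]
 [ 0.00000e+00  0.00000e+00  0.00000e+00  1.00000e+00]]
```

View pics/top0.png

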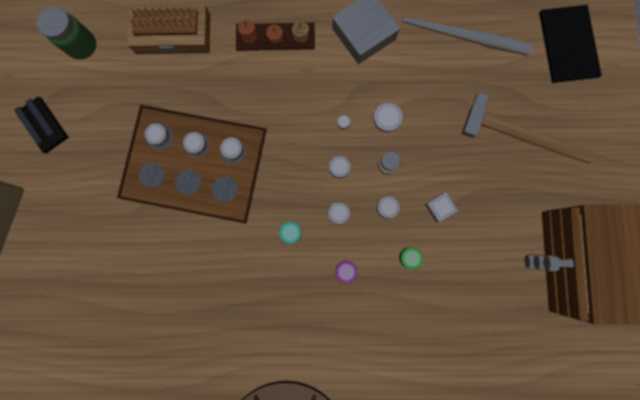

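View pics/scene0.png

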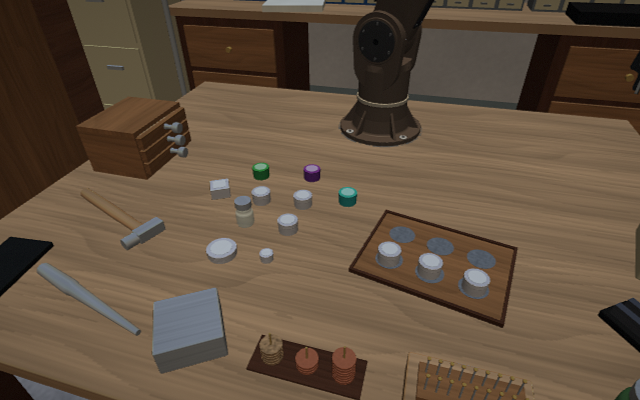

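Candidates in the top view:
- Plain 42 mm tins: (340,166), (339,213) and (388,207). These are my choice.
- Rejected look-alikes: small tin (344,122), flat tin (388,117), jar (389,162), square (442,207), turquoise (290,232), purple (346,272), green (411,258).
- Tins already in the tray: (157,134), (195,143) and (232,149).
- Empty pads: (151,175), (188,182) and (225,189).

The scene view agrees with this. Next I'll measure them and check one close crop.

```bash
cat > h.py <<'E'
import numpy as np,cv2
from scipy.spatial.transform import Rotation as R
def w2(s,px,z):
    K=s["intrinsics"];T=s["camera_from_world"]
    d=T[:3,:3].T@np.linalg.solve(K,[px[0],px[1],1]);c=-T[:3,:3].T@T[:3,3]
    return c+d*(z-c[2])/d[2]
def wproj(s,o):
    "camera_from_world for wrist picture"
    T=np.eye(4);w,x,y,z=o['orientation'];T[:3,:3]=R.from_quat([x,y,z,w]).as_matrix();T[:3,3]=o['ee_pos']
    s["camera_from_world"]=np.linalg.inv(T@s["T_tool_cam"]);return s
def blob(img,px,r,lo,hi):
    x,y=map(int,px);r=int(r);c=cv2.cvtColor(img,cv2.COLOR_BGR2HSV)[y-r:y+r,x-r:x+r]
    m=cv2.inRange(c,np.array(lo),np.array(hi))
    n,l,st,ce=cv2.connectedComponentsWithStats(m)
    k=1+np.argmax(st[1:,4]);return ce[k]+[x-r,y-r],st[k]
E
python3 - <<'E'
import pickle,cv2,numpy as np
from h import *
s=pickle.load(open("s0.pkl","rb"))["top"];im=s["pixels"]
for n,p in dict(t1=(340,166),t2=(339,213),t3=(388,207),small=(344,122),flat=(388,117),sq=(442,207),f1=(157,134),f2=(195,143),f3=(232,149)).items():
    c,st=blob(im,p,20,(0,0,130),(179,70,255));z=34 if n[0]=='f' and n!='flat' else 28
    print(n,c.round(1),st[2:],w2(s,c,z).round(1), 'diam~',2*(st[4]/np.pi)**.5*(812-28)/422)
for p in((151,175),(188,182),(225,189)):
    c,st=blob(im,p,16,(0,0,0),(179,75,110));print(c.round(1),st[2:],w2(s,c,6).round(1))
for p in((290,232),(346,272),(411,258),(389,162)):print(p,w2(s,p,28).round(1))
cv2.imwrite("pics/crop0.png",cv2.resize(im[90:290,110:470],None,fx=2.2,fy=2.2,interpolation=3))
E
```

```text
t1 [339.3 165.9] [ 18  18 255] [ 541.6 -111.6   28. ] diam~ 33.47563017118687
t2 [338.5 212.6] [ 18  18 266] [ 448.  -108.6   28. ] diam~ 34.1900305894402
t3 [388.2 206.5] [ 19  18 266] [ 458.9 -206.7   28. ] diam~ 34.1900305894402
small [343.2 120.9] [12 11 92] [ 633.9 -121.2   28. ] diam~ 20.10724569558252
flat [387.9 116.1] [ 27  25 526] [ 642.4 -211.7   28. ] diam~ 48.078570126463696
sq [442.3 206.5] [ 26  26 375] [ 457.8 -312.9   28. ] diam~ 40.59516443526967
f1 [154.7 133.1] [ 18  17 242] [612.7 260.2  34. ] diam~ 32.611168020682044
f2 [193.2 141.9] [ 17  17 242] [593.5 181.6  34. ] diam~ 32.611168020682044
f3 [230.5 147.3] [ 18  18 254] [581.3 105.9  34. ] diam~ 33.409927202704374
[151.  174.5] [ 25  26 506] [532.9 276.3   6. ]
[187.5 181.6] [ 26  26 517] [517.1 199.9   6. ]
[224.4 188.9] [ 26  25 518] [500.9 123.4   6. ]
(290, 232) [410.9 -12.5  28. ]
(346, 272) [ 332.3 -121.2   28. ]
(411, 258) [ 358.  -247.9   28. ]
(389, 162) [ 548.1 -211.    28. ]
```

View pics/crop0.png

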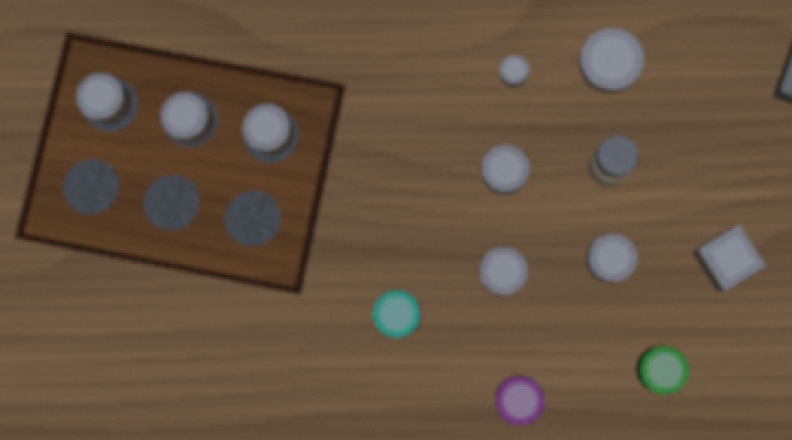

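The crop confirms the choice: the three plain tins at (340,166), (339,213) and (388,207) match the far-row tins in size. The small tin, flat tin, jar and square one are clearly different. I'll start with t2.

```bash
cat > go.py <<'E'
import sys,numpy as np
from h import *
from plant import ctrl
o=ctrl.get_obs();w,x,y,z=o['orientation'];M=R.from_quat([x,y,z,w]).as_matrix();p=np.array(o['ee_pos'])
print('t',round(o['time'],2),'p',p.round(1),'tool y ang',np.degrees(np.arctan2(M[1,1],M[0,1])).round(1),'tilt z',M[:,2].round(3))
for a in sys.argv[1:]:
    t=np.array(eval(a),float);d=M.T@(t-p)/10;n=int(np.ceil(np.linalg.norm(d)/4.5));print(a,'cm',d.round(2),'rows',n,'each',(d/n).round(3));p=t
E
python3 go.py "[448,-108.6,150]" "[448,-108.6,2]"
```

```text
t 0.1 p [244.3 574.8 230.6] tool y ang 67.0 tilt z [-0.    -0.001 -1.   ]
[448,-108.6,150] cm [-45.48 -54.91   8.15] rows 16 each [-2.842 -3.432  0.509]
[448,-108.6,2] cm [ 0.    0.02 14.8 ] rows 4 each [1.0e-03 5.0e-03 3.7e+00]
```

```bash
python3 -m handwheel '{"offset":[[-2.8,-3.4,0.5],[-2.8,-3.4,0.5],[-2.8,-3.4,0.5],[-2.8,-3.4,0.5],[-2.8,-3.4,0.5],[-2.8,-3.4,0.5],[-2.8,-3.4,0.5],[-2.8,-3.4,0.5],[-2.8,-3.4,0.5],[-2.8,-3.4,0.5]],"roll":[0,0,0,0,0,0,0,0,0,0]}' 85; python3 go.py "[448,-108.6,150]"
```

```text
time: 1.1
ee_pos: [369.2, 151.0, 181.1]
orientation: [0.0, 0.2, 0.98, 0.0]
ft_force: [1.3, -0.6, 0.2]
grip_width: 0.849
gripper_force: 0.0
t 1.1 p [369.2 151.  181.1] tool y ang 67.0 tilt z [ 0.  0. -1.]
[448,-108.6,150] cm [-17.41 -20.81   3.11] rows 7 each [-2.486 -2.973  0.444]
```

```bash
python3 -m handwheel '{"offset":[[-2.49,-2.97,0.44],[-2.49,-2.97,0.44],[-2.49,-2.97,0.44],[-2.49,-2.97,0.44],[-2.49,-2.97,0.44],[-2.49,-2.97,0.44],[-2.49,-2.97,0.44],[0,0,0]],"roll":[0,0,0,0,0,0,0,0]}'; python3 - <<'E'
from h import *
from plant import ctrl,snapshot
o=ctrl.get_obs();s=wproj(snapshot("wrist"),o);cv2.imwrite("pics/w1.png",s["pixels"])
import pickle;pickle.dump(s,open("w1.pkl","wb"))
T=s["camera_from_world"];K=s["intrinsics"]
for p in([448,-108.6,28],[541.6,-111.6,28],[458.9,-206.7,28]):
    q=K@(T[:3,:3]@p+T[:3,3]);print(q[:2]/q[2],q[2])
E
python3 go.py
```

```text
time: 1.9
ee_pos: [448.8, -111.9, 150.2]
orientation: [0.0, 0.203, 0.979, -0.001]
ft_force: [-0.6, 0.3, -0.1]
grip_width: 0.844
gripper_force: 0.0
[321.40301207 193.75511311] 273.01030602452926
[358.68502066 285.6963409 ] 297.5212180461926
[224.40434892 247.27970656] 286.9533822898015
t 1.95 p [ 448.1 -109.2  150.1] tool y ang 66.7 tilt z [-0.001 -0.001 -1.   ]
```

View pics/w1.png

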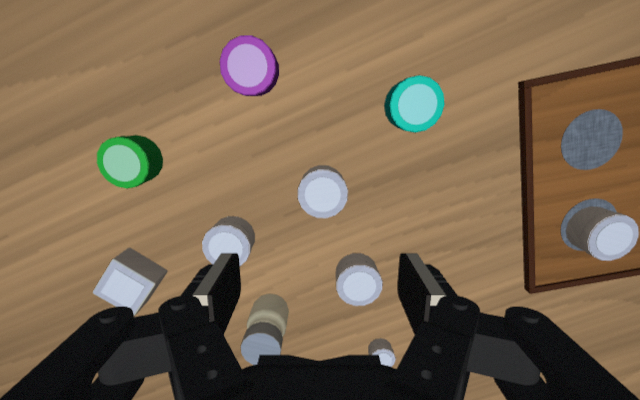

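The wrist view puts t2's lid at (323,193) against a predicted (321,194), and t1 at (359,285) against (359,286). They agree to about 1 mm, so I'll descend and grip.

```bash
python3 -m handwheel '{"offset":[[0,0.05,3.5],[0,0,3.5],[0,0,3.5],[0,0,2.5],[0,0,1.2],[0,0,0.6],[0,0,0]],"roll":[0,0,0,0,0,0,0]}' && python3 -m handwheel '{"offset":[[0,0,0],[0,0,0],[0,0,0],[0,0,0],[0,0,0],[0,0,0]],"roll":[0,0,0,0,0,0]}' 0;  python3 go.py
```

```text
time: 2.65
ee_pos: [448.5, -105.8, 2.6]
orientation: [-0.0, 0.199, 0.98, 0.0]
ft_force: [0.3, 0.0, -0.5]
grip_width: 0.852
gripper_force: 0.0
time: 3.25
ee_pos: [449.2, -106.3, 3.8]
orientation: [0.001, 0.2, 0.98, 0.0]
ft_force: [-1.9, 0.9, 11.3]
grip_width: 0.473
gripper_force: 59.1
t 3.25 p [ 449.2 -106.3    3.8] tool y ang 67.0 tilt z [ 0.002  0.    -1.   ]
```

```bash
python3 -m handwheel '{"offset":[[0,0,-1],[0,0,-2],[0,0,-3],[0,0,-3],[0,0,-1],[0,0,0]],"roll":[0,0,0,0,0,0]}'; python3 go.py "[532.9,276.3,100]"
```

```text
time: 3.85
ee_pos: [449.5, -106.2, 104.2]
orientation: [0.002, 0.199, 0.98, 0.0]
ft_force: [0.0, 0.2, -1.7]
grip_width: 0.47
gripper_force: 60.6
t 3.85 p [ 449.5 -106.2  104.2] tool y ang 67.0 tilt z [ 0.004  0.    -1.   ]
[532.9,276.3,100] cm [ 7.28 38.47  0.46] rows 9 each [0.809 4.274 0.051]
```

```bash
python3 -m handwheel '{"offset":[[0.4,2,0],[0.7,3.5,0],[0.8,4.5,0],[0.8,4.5,0],[0.9,4.5,0],[0.9,4.5,0],[0.8,4.5,0],[0.8,4.5,0],[0.7,3.5,0],[0.5,2.5,0],[0,0,0],[0,0,0]],"roll":[0,0,0,0,0,0,0,0,0,0,0,0]}'; python3 go.py "[532.9,276.3,100]"; python3 - <<'E'
from h import *
from plant import ctrl,snapshot
o=ctrl.get_obs();s=snapshot("top");cv2.imwrite("pics/t1.png",cv2.resize(s["pixels"][80:280,80:400],None,fx=2.4,fy=2.4))
E
```

```text
time: 5.05
ee_pos: [530.9, 276.5, 100.9]
orientation: [-0.001, 0.199, 0.98, -0.001]
ft_force: [-0.3, -0.5, -0.9]
grip_width: 0.472
gripper_force: 60.7
t 5.05 p [530.9 276.5 100.9] tool y ang 67.0 tilt z [-0.002 -0.001 -1.   ]
[532.9,276.3,100] cm [-0.19  0.06  0.09] rows 1 each [-0.19  0.06  0.09]
```

View pics/t1.png

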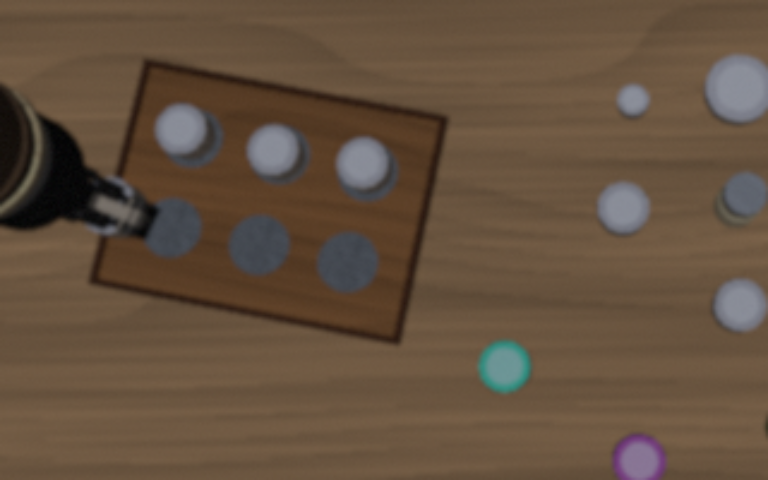

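The crop shows t2 gone from its spot and in the gripper. The offset to the left of pad (173,228) is parallax from the height. Lowering it now.

```bash
python3 -m handwheel '{"offset":[[-0.1,0,2.5],[0,0,3],[0,0,2],[0,0,0.8],[0,0,0.4],[0,0,0],[0,0,0]],"roll":[0,0,0,0,0,0,0]}'; python3 go.py "[532.9,276.3,10]"
```

```text
time: 5.8
ee_pos: [533.4, 276.3, 16.5]
orientation: [0.001, 0.2, 0.98, 0.001]
ft_force: [0.5, -0.8, -0.7]
grip_width: 0.467
gripper_force: 60.7
t 5.8 p [533.4 276.3  16.5] tool y ang 67.0 tilt z [ 0.001  0.001 -1.   ]
[532.9,276.3,10] cm [ 0.05 -0.02  0.65] rows 1 each [ 0.052 -0.02   0.648]
```

```bash
python3 -m handwheel '{"offset":[[0,0,0.3],[0,0,0.2],[0,0,0.05],[0,0,0]],"roll":[0,0,0,0]}'; python3 go.py
```

```text
time: 6.2
ee_pos: [532.7, 276.3, 10.0]
orientation: [-0.0, 0.2, 0.98, 0.0]
ft_force: [-0.8, -0.1, -0.0]
grip_width: 0.473
gripper_force: 60.7
t 6.2 p [532.7 276.3  10. ] tool y ang 67.0 tilt z [-0.  0. -1.]
```

```bash
python3 -m handwheel '{"offset":[[0,0,0.1],[0,0,0]],"roll":[0,0]}'; python3 -m handwheel '{"offset":[[0,0,0.1],[0,0,0]],"roll":[0,0]}'
```

```text
time: 6.4
ee_pos: [532.8, 276.3, 9.9]
orientation: [-0.0, 0.2, 0.98, 0.0]
ft_force: [-3.2, -0.6, 9.9]
grip_width: 0.471
gripper_force: 62.1
time: 6.6
ee_pos: [532.8, 276.3, 9.8]
orientation: [-0.0, 0.2, 0.98, 0.0]
ft_force: [-6.7, -3.1, 21.4]
grip_width: 0.47
gripper_force: 63.1
```

```bash
python3 -m handwheel '{"offset":[[0,0,-0.15],[0,0,0]],"roll":[0,0]}'; python3 -m handwheel '{"offset":[[0,0,0],[0,0,0],[0,0,0]],"roll":[0,0,0]}' 66;  python3 -m handwheel '{"offset":[[0,0,-1],[0,0,-2],[0,0,-3],[0,0,-3],[0,0,-1]],"roll":[0,0,0,0,0]}'; python3 go.py "[458.9,-206.7,110]" "[458.9,-206.7,2]" "[541.6,-111.6,2]"
```

```text
time: 6.8
ee_pos: [533.0, 276.4, 9.9]
orientation: [0.0, 0.2, 0.98, 0.0]
ft_force: [-0.9, -0.8, 8.2]
grip_width: 0.47
gripper_force: 61.4
time: 7.1
ee_pos: [532.7, 276.2, 9.3]
orientation: [-0.0, 0.2, 0.98, -0.0]
ft_force: [0.5, -0.6, -0.1]
grip_width: 0.666
gripper_force: 0.0
time: 7.6
ee_pos: [534.4, 276.8, 113.1]
orientation: [0.002, 0.2, 0.98, 0.002]
ft_force: [-0.3, -0.7, 0.2]
grip_width: 0.664
gripper_force: 0.0
t 7.6 p [534.4 276.8 113.1] tool y ang 67.0 tilt z [ 0.004  0.002 -1.   ]
[458.9,-206.7,110] cm [-11.98 -47.45   0.17] rows 11 each [-1.089 -4.313  0.015]
[458.9,-206.7,2] cm [ 0.03 -0.04 10.8 ] rows 3 each [ 0.01  -0.014  3.6  ]
[541.6,-111.6,2] cm [-3.89 11.99  0.06] rows 3 each [-1.295  3.996  0.019]
```

```bash
python3 -m handwheel '{"offset":[[-1.1,-4.3,0],[-1.1,-4.3,0],[-1.1,-4.3,0],[-1.1,-4.3,0],[-1.1,-4.3,0],[-1.1,-4.3,0],[-1.1,-4.3,0],[-1.1,-4.3,0],[-1.1,-4.3,0],[-1.1,-4.3,0],[-1,-4.4,0],[0,0,0]],"roll":[0,0,0,0,0,0,0,0,0,0,0,0]}' 85; python3 -m handwheel '{"offset":[[0,0,0],[0,0,0]],"roll":[0,0]}'; cat > look.py <<'E'
from h import *
from plant import ctrl,snapshot
import sys
s=snapshot("top");im=s["pixels"]
for z,x,y in [(28,340,166),(34,154,134),(34,192,142),(34,230,148),(34,146,168),(34,184,177),(34,222,185)]:
    try:
        c,st=blob(im,(x,y),16,(0,0,130),(179,70,255));print('top',(x,y),c.round(1),st[2:],w2(s,c,z).round(1))
    except ValueError: print((x,y),'none')
cv2.imwrite("pics/"+sys.argv[1]+"t.png",cv2.resize(im[90:240,110:360],None,fx=3,fy=3,interpolation=3))
t=np.array(eval(sys.argv[2]))
o=ctrl.get_obs();s=wproj(snapshot("wrist"),o);T=s["camera_from_world"]
q=s["intrinsics"]@(T[:3,:3]@t+T[:3,3]);q=q[:2]/q[2]
c,st=blob(s["pixels"],q,45,(0,0,150),(179,70,255));print('wrist pred',q,'seen',c,st[2:],w2(s,c,t[2]).round(1))
cv2.imwrite("pics/"+sys.argv[1]+"w.png",s["pixels"])
E
python3 look.py a "[458.9,-206.7,28]"; python3 go.py "[458.9,-206.7,2]"
```

```text
time: 8.8
ee_pos: [455.7, -214.0, 110.0]
orientation: [0.001, 0.204, 0.979, -0.002]
ft_force: [0.1, 0.1, 0.6]
grip_width: 0.85
gripper_force: 0.0
time: 9.0
ee_pos: [458.0, -205.7, 109.4]
orientation: [-0.0, 0.199, 0.98, 0.0]
ft_force: [-0.7, -0.0, -0.8]
grip_width: 0.853
gripper_force: 0.0
top (340, 166) [339.6 165.5] [ 22  22 384] [ 542.4 -112.4   28. ]
top (154, 134) [154.6 133.3] [ 20  20 327] [612.3 260.2  34. ]
top (192, 142) [193.1 141.9] [ 21  21 337] [593.3 181.6  34. ]
top (230, 148) [230.3 147.5] [ 21  20 338] [580.9 106.3  34. ]
top (146, 168) [145.1 172.4] [ 21  21 340] [532.5 276.8  34. ]
(184, 177) none
(222, 185) none
wrist pred [316.43379485 212.54037686] seen [317.32786885 212.21233411] [  59   57 2562] [ 458.9 -206.    28. ]
t 9.1 p [ 458.2 -205.3  109.4] tool y ang 67.1 tilt z [-0.     0.001 -1.   ]
[458.9,-206.7,2] cm [-0.12 -0.11 10.74] rows 3 each [-0.042 -0.036  3.58 ]
```

View pics/at.png

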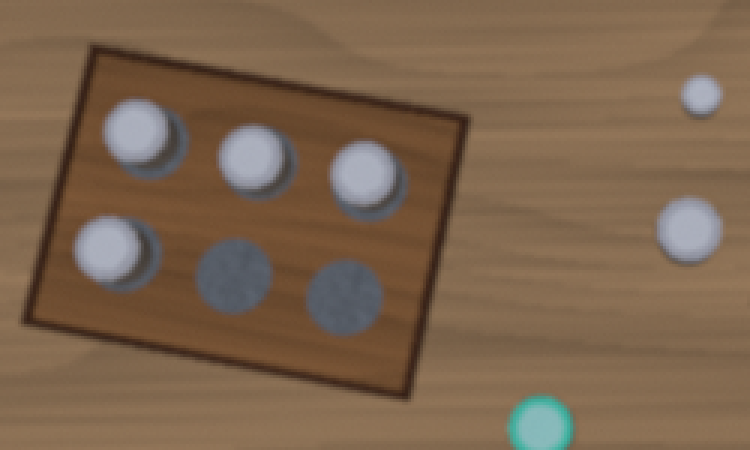

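View pics/aw.png

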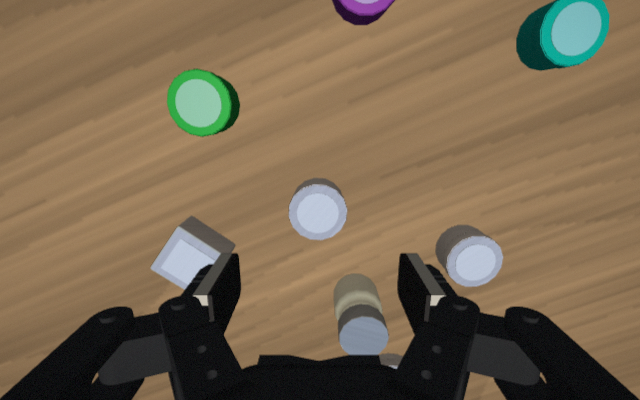

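The first tin sits on its pad centre, measured at (532.5,276.8) against (532.9,276.3). Tin t3 is at wrist pixel (317,212), as predicted, so I'll grip it.

```bash
python3 -m handwheel '{"offset":[[-0.1,-0.1,3],[0,0,3],[0,0,2.4],[0,0,1.5],[0,0,0.7],[0,0,0],[0,0,0]],"roll":[0,0,0,0,0,0,0]}' && python3 -m handwheel '{"offset":[[0,0,0],[0,0,0],[0,0,0],[0,0,0],[0,0,0],[0,0,0]],"roll":[0,0,0,0,0,0]}' 0;  python3 -m handwheel '{"offset":[[0,0,-1],[0,0,-2],[0,0,-3],[0,0,-3],[0,0,-1],[0,0,0]],"roll":[0,0,0,0,0,0]}'; python3 go.py "[517.1,199.9,100]"
```

```text
time: 9.8
ee_pos: [458.8, -208.0, 4.0]
orientation: [0.0, 0.199, 0.98, 0.0]
ft_force: [0.6, 0.5, 0.5]
grip_width: 0.854
gripper_force: 0.0
time: 10.4
ee_pos: [458.9, -208.3, 4.6]
orientation: [0.001, 0.2, 0.98, 0.0]
ft_force: [-2.1, 1.9, 9.2]
grip_width: 0.474
gripper_force: 59.4
time: 11.0
ee_pos: [459.3, -208.5, 105.1]
orientation: [0.002, 0.199, 0.98, 0.0]
ft_force: [-0.2, -0.1, -1.0]
grip_width: 0.475
gripper_force: 60.6
t 11.0 p [ 459.3 -208.5  105.1] tool y ang 67.0 tilt z [ 0.003 -0.001 -1.   ]
[517.1,199.9,100] cm [10.65 39.85  0.51] rows 10 each [1.065 3.985 0.051]
```

```bash
python3 -m handwheel '{"offset":[[0.5,2,0],[0.9,3.5,0],[1.2,4.5,0],[1.2,4.5,0],[1.2,4.5,0],[1.2,4.5,0],[1.2,4.5,0],[1.2,4.5,0],[1,4,0],[0.9,3.3,0],[0,0,0],[0,0,0]],"roll":[0,0,0,0,0,0,0,0,0,0,0,0]}'; python3 go.py "[517.1,199.9,100]"
```

```text
time: 12.2
ee_pos: [516.4, 199.5, 102.0]
orientation: [-0.001, 0.199, 0.98, -0.001]
ft_force: [-1.5, -0.7, -0.1]
grip_width: 0.468
gripper_force: 60.6
t 12.2 p [516.4 199.5 102. ] tool y ang 67.1 tilt z [-0.002 -0.001 -1.   ]
[517.1,199.9,100] cm [-0.05  0.07  0.2 ] rows 1 each [-0.048  0.069  0.203]
```

```bash
python3 -m handwheel '{"offset":[[-0.1,0.05,2.5],[0,0,3],[0,0,2],[0,0,0.8],[0,0,0.4],[0,0,0],[0,0,0]],"roll":[0,0,0,0,0,0,0]}'; python3 go.py "[517.1,199.9,11]"
```

```text
time: 12.9
ee_pos: [519.1, 199.1, 17.3]
orientation: [0.001, 0.2, 0.98, 0.0]
ft_force: [-0.4, -0.3, -0.4]
grip_width: 0.472
gripper_force: 60.7
t 12.9 p [519.1 199.1  17.3] tool y ang 66.9 tilt z [ 0.001  0.001 -1.   ]
[517.1,199.9,11] cm [ 0.22 -0.    0.63] rows 1 each [ 0.22  -0.002  0.633]
```

```bash
python3 -m handwheel '{"offset":[[0.1,0,0.3],[0,0,0.2],[0,0,0.05],[0,0,0]],"roll":[0,0,0,0]}'; python3 -m handwheel '{"offset":[[0,0,0.05],[0,0,0]],"roll":[0,0]}'; python3 go.py "[517.1,199.9,11]"
```

```text
time: 13.3
ee_pos: [517.5, 199.6, 11.0]
orientation: [0.0, 0.2, 0.98, 0.0]
ft_force: [1.0, 0.4, -0.0]
grip_width: 0.469
gripper_force: 60.7
time: 13.5
ee_pos: [517.6, 199.6, 10.6]
orientation: [0.0, 0.2, 0.98, 0.0]
ft_force: [-0.1, 0.4, 1.3]
grip_width: 0.468
gripper_force: 61.1
t 13.5 p [517.6 199.6  10.6] tool y ang 67.0 tilt z [ 0.  0. -1.]
[517.1,199.9,11] cm [ 0.06  0.   -0.04] rows 1 each [ 0.06   0.002 -0.035]
```

Contact is starting, so I'll release. Fingers open only to 66% to clear the neighbour.

```bash
python3 -m handwheel '{"offset":[[0,0,0],[0,0,0],[0,0,0]],"roll":[0,0,0]}' 66;  python3 -m handwheel '{"offset":[[0,0,-1],[0,0,-2],[0,0,-3],[0,0,-3],[0,0,-1]],"roll":[0,0,0,0,0]}'; python3 go.py "[542,-112,110]"
```

```text
time: 13.8
ee_pos: [517.6, 199.6, 10.5]
orientation: [0.0, 0.2, 0.98, 0.0]
ft_force: [-0.1, 0.9, 0.3]
grip_width: 0.653
gripper_force: 0.0
time: 14.3
ee_pos: [519.2, 200.0, 114.0]
orientation: [0.002, 0.2, 0.98, 0.001]
ft_force: [0.5, 0.5, -0.9]
grip_width: 0.658
gripper_force: 0.0
t 14.3 p [519.2 200.  114. ] tool y ang 67.0 tilt z [ 0.004  0.002 -1.   ]
[542,-112,110] cm [-14.31 -27.82   0.34] rows 7 each [-2.044 -3.974  0.049]
```

```bash
python3 -m handwheel '{"offset":[[-1.5,-3,0],[-2.2,-4.1,0],[-2.2,-4.1,0],[-2.2,-4.2,0],[-2.2,-4.2,0],[-2.2,-4.2,0],[-1.6,-4,0],[0,0,0],[0,0,0],[0,0,0]],"roll":[0,0,0,0,0,0,0,0,0,0]}' 85; python3 look.py b "[542,-112,28]"; python3 go.py "[542,-112,3]"
```

```text
time: 15.3
ee_pos: [538.6, -110.0, 110.4]
orientation: [-0.0, 0.199, 0.98, 0.0]
ft_force: [0.1, 0.3, -1.3]
grip_width: 0.853
gripper_force: 0.0
(340, 166) none
top (154, 134) [154.5 133.1] [ 22  21 369] [612.8 260.6  34. ]
top (192, 142) [192.9 141.9] [ 22  21 367] [593.5 182.1  34. ]
top (230, 148) [230.3 147.3] [ 22  22 374] [581.3 106.3  34. ]
top (146, 168) [144.9 172.4] [ 22  22 377] [532.5 277.1  34. ]
top (184, 177) [182.7 179.6] [ 22  22 380] [516.9 200.7  34. ]
(222, 185) none
wrist pred [316.52889258 215.75474365] seen [317.21131186 214.68342498] [  58   56 2546] [ 541.4 -111.2   28. ]
t 15.4 p [ 538.7 -109.6  110.4] tool y ang 67.1 tilt z [-0.     0.001 -1.   ]
[542,-112,3] cm [-0.41 -0.1  10.74] rows 3 each [-0.135 -0.034  3.579]
```

```bash
python3 -m handwheel '{"offset":[[-0.3,-0.1,3],[0,0,3],[0,0,2.4],[0,0,1.5],[0,0,0.7],[0,0,0],[0,0,0]],"roll":[0,0,0,0,0,0,0]}' && python3 -m handwheel '{"offset":[[0,0,0],[0,0,0],[0,0,0],[0,0,0],[0,0,0],[0,0,0]],"roll":[0,0,0,0,0,0]}' 0;  python3 -m handwheel '{"offset":[[0,0,-1],[0,0,-2],[0,0,-3],[0,0,-3],[0,0,-1],[0,0,0]],"roll":[0,0,0,0,0,0]}'; python3 go.py "[500.9,123.4,100]"
```

```text
time: 16.1
ee_pos: [541.5, -113.1, 5.1]
orientation: [0.0, 0.199, 0.98, 0.0]
ft_force: [0.3, 0.3, -0.4]
grip_width: 0.849
gripper_force: 0.0
time: 16.7
ee_pos: [541.6, -113.5, 5.6]
orientation: [0.001, 0.2, 0.98, 0.0]
ft_force: [-1.8, 0.6, 7.9]
grip_width: 0.471
gripper_force: 59.6
time: 17.3
ee_pos: [542.0, -113.6, 106.3]
orientation: [0.002, 0.2, 0.98, 0.0]
ft_force: [0.6, 0.5, -1.8]
grip_width: 0.473
gripper_force: 60.5
t 17.3 p [ 542.  -113.6  106.3] tool y ang 67.0 tilt z [ 0.003 -0.    -1.   ]
[500.9,123.4,100] cm [13.06 20.21  0.61] rows 6 each [2.176 3.368 0.102]
```

```bash
python3 -m handwheel '{"offset":[[1,1.6,0],[2,3,0],[2.6,4,0],[2.6,4,0],[2.4,3.8,0],[1.6,2.4,0],[0.8,1.4,0],[0,0,0],[0,0,0]],"roll":[0,0,0,0,0,0,0,0,0]}'; python3 -m handwheel '{"offset":[[0,0,2.5],[0,0,3],[0,0,2],[0,0,0.8],[0,0,0.4],[0,0,0],[0,0,0]],"roll":[0,0,0,0,0,0,0]}'; python3 go.py "[500.9,123.4,11.6]"
```

```text
time: 18.2
ee_pos: [499.7, 122.6, 103.6]
orientation: [-0.001, 0.199, 0.98, -0.001]
ft_force: [0.8, -0.6, -0.9]
grip_width: 0.469
gripper_force: 60.6
time: 18.9
ee_pos: [501.0, 123.0, 18.3]
orientation: [0.001, 0.2, 0.98, 0.0]
ft_force: [0.4, 0.0, 0.2]
grip_width: 0.469
gripper_force: 60.6
t 18.9 p [501.  123.   18.3] tool y ang 66.9 tilt z [ 0.001  0.    -1.   ]
[500.9,123.4,11.6] cm [0.03 0.03 0.67] rows 1 each [0.026 0.028 0.668]
```

```bash
python3 -m handwheel '{"offset":[[-0.05,0.05,0.3],[0,0,0.2],[0,0,0.05],[0,0,0]],"roll":[0,0,0,0]}'; python3 -m handwheel '{"offset":[[0,0,0.05],[0,0,0]],"roll":[0,0]}'; python3 go.py "[500.9,123.4,11.6]"
```

```text
time: 19.3
ee_pos: [501.0, 123.6, 12.0]
orientation: [0.0, 0.2, 0.98, 0.0]
ft_force: [0.7, 0.6, -0.3]
grip_width: 0.468
gripper_force: 60.6
time: 19.5
ee_pos: [501.0, 123.6, 11.7]
orientation: [0.0, 0.2, 0.98, 0.0]
ft_force: [-0.7, -0.0, 2.5]
grip_width: 0.469
gripper_force: 61.1
t 19.5 p [501.  123.6  11.7] tool y ang 67.0 tilt z [ 0.  0. -1.]
[500.9,123.4,11.6] cm [ 0.01 -0.02  0.01] rows 1 each [ 0.006 -0.02   0.007]
```

```bash
python3 -m handwheel '{"offset":[[0,0,0],[0,0,0],[0,0,0]],"roll":[0,0,0]}' 66;  python3 -m handwheel '{"offset":[[0,0,-1],[0,0,-2],[0,0,-3],[0,0,-3],[0,0,-3],[1,-3,-1],[2,-4,0],[2,-4,0],[2,-4,0],[0,0,0],[0,0,0]],"roll":[0,0,0,0,0,0,0,0,0,0,0]}'; python3 look.py c "[500.9,123.4,34]"
```

```text
time: 19.8
ee_pos: [501.0, 123.5, 11.5]
orientation: [0.0, 0.2, 0.98, 0.0]
ft_force: [0.4, -0.1, -0.1]
grip_width: 0.661
gripper_force: 0.0
time: 20.9
ee_pos: [377.7, 12.5, 142.2]
orientation: [0.0, 0.2, 0.98, 0.001]
ft_force: [-0.3, 0.5, 0.2]
grip_width: 0.659
gripper_force: 0.0
(340, 166) none
top (154, 134) [154.8 133.2] [ 19  19 295] [612.6 259.9  34. ]
top (192, 142) [193.2 142. ] [ 19  19 296] [593.2 181.4  34. ]
top (230, 148) [230.6 147.4] [ 20  20 307] [581.1 105.8  34. ]
top (146, 168) [145.3 172.5] [ 20  20 308] [532.3 276.4  34. ]
top (184, 177) [183.  179.8] [ 19  20 307] [516.5 200.2  34. ]
top (222, 185) [220.9 187.6] [ 19  20 314] [500. 124.  34.]
wrist pred [490.61593473 277.78100435] seen [491.17030053 276.36299352] [  50   44 1697] [499.8 124.2  34. ]
```

View pics/ct.png

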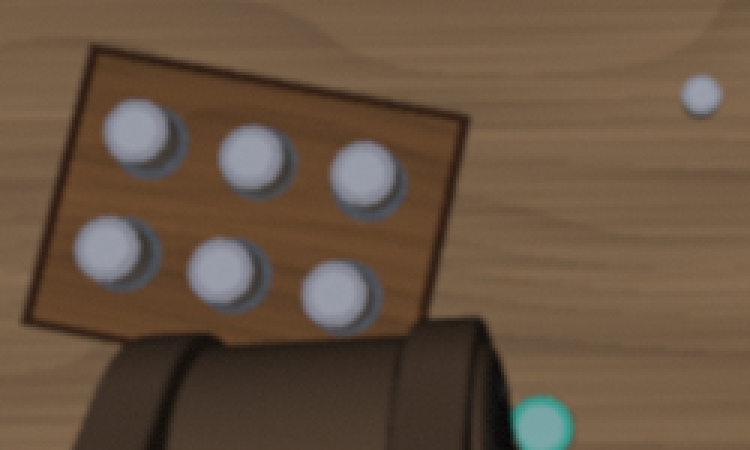

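All three tins stand upright in the near row, at crop pixels (108,250), (222,271) and (335,295). Each is about 1 mm from its pad centre, and the arm is clear of everything.

```bash
python3 -c "
from plant import ctrl
print(ctrl.finish_job())"
```

```text
the job is handed in; nothing more can be done
None
```

The job is handed in at about 21 s of the 59 s allowed: the three loose 42 mm tins stand upright on the near-row pads, each measured within about 1 mm of its pad centre, and I left the look-alikes alone.

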